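# Unlock the blue knife case

### The job

Unlock the blue knife case (not the grey one): first slide the red safety tab on its lid sideways, straight away from the yellow latch, all the way to the end of its travel; then swing the yellow latch up on its hinge until it stands about upright, and let go of it. The tab has to stay slid back, and the latch has to stay up.

Things in the scene. Friction and masses are not known exactly. Their poses are not given: they have to be found in the camera images.
- blue_case: Blue hard case fixed on the worktop, 150 (x) x 200 (y) x 75 mm high; a like case in grey, also with red tab and yellow latch, stands beside it. Origin: centre of its underside. Axes: z up; x, within 0.4 rad of world x, from the latch's grip to its hinge; y the way the tab slides free. Lid top flat at z = 75 mm.
- blue_tab_grip (a point): Point in the upstanding grip of the red safety tab; axes as the case's. The grip is a block 16 (x) x 20 (y) mm, top at z = 116 mm; the point is on its centre line at z = 102 mm. Below it the tab's foot is narrower in x (14 mm): fingers on the x sides may go down to the lid. A flat nose reaches from it in -y over the latch and stops it lifting. Locked, it lies at case x = -5, y = 55 mm.
- blue_tab (a joint): Slide of the red safety tab, m: 0 = locked (nose over the latch), grows to 0.024 = end of travel, along the case's +y. The latch is free from about 0.012 on. Friction about 1.5 N; it stays where it is left.
- blue_latch_grip (a point): Point in the upstanding grip at the free end of the yellow latch; turns with it. Grip: block 18 x 18 mm. Lying down: axes as the case's, grip top at z = 115 mm, point on its centre line at z = 101 mm, at case x = -45, y = 0; nothing stands beside it in y; the arm below is 16 mm wide. The hinge axis runs along y, 75 mm from the point in its own +x and 18 mm below (own -z), at z = 83 mm.
- blue_latch (a joint): Hinge of the yellow latch, rad: 0 = lying flat on the lid, 1.5 = fully up; the free end rises and swings over towards the case's +x. While locked, the tab blocks it beyond about 0.03. Friction about 0.08 N m holds it at any angle.

How it is judged (in metres and radians):
On the way, in this order (a step that is already met when the one before it is completed fails the run):
1. the blue case's safety tab is slid free while the latch still lies down (value of joint blue_tab above 0.014 m and value of joint blue_latch below 0.3 rad), for 0.2 s.
2. the blue case's latch is swung up (value of joint blue_latch above 1.1 rad), for 0.2 s.
At the end, for the whole second after the job is handed in: The blue case's tab is slid back by more than 14 of its 24 mm and its latch stands up by more than 1.1 rad (63 degrees) of its 1.5 rad, at rest (value of joint blue_tab above 0.014 m and value of joint blue_latch above 1.1 rad and velocity of joint blue_latch between -0.05 and 0.05 rad/s); the robot touches nothing.
It also fails if it takes over 40 s, if anything falls off the work surface, if the arm or the gripper's body presses on something with over 40 N, if the wrist force passes 120 N, or if a joint passes its speed limit or range.

### The arm

A 7-joint arm with a two-finger parallel gripper is mounted at the origin on a cart in front of the work surface, level with it; the furniture and walls round the work are solid. World frame = base frame: x ahead of the robot, y to its left, z up, the work surface at z = 0. Lengths are in mm, angles in rad, forces in N, time in s.
With the tool pointing down it reaches from about 350 to 900 mm from the base axis. Payload 8.1 kg.
Tool frame: the origin (TCP) lies midway between the tips of the shut fingers; the grasp point (between the pads) lies 19 mm behind it (arm.pinch_z is the distance from the TCP to the grasp point, in mm); z points along the fingers, y is the line along which they close (so a half turn about z gives the same grasp; the last joint's range is limited). The gripper opens to 85 mm and grips with 20 to 120 N. Pads are 22 mm wide; open, the fingers measure 114 mm over their backs; the gripper's body (76 mm by 85 mm) begins 54 mm behind the grasp point. The pads swing forward as they close: fully open they stand 13 mm farther back than shut.
Start: joints at [-1.211, 0.434, 0.025, 1.573, -0.012, 1.134, -0.075], TCP at [279.062, 559.254, 231.323] pointing down, gripper open.
Joint ranges: [-2.62, 2.62], [-0.44, 2.09], [-1.27, 1.32], [0.08, 2.57], [-1.32, 4.46], [0.12, 2], [-2.74, 2.74]. Speed limits (rad/s): [2.22, 2.22, 3.01, 3.01, 3.14, 3.14, 3.14].

### API

Orientations are given as [roll, pitch, yaw] about the fixed x, y, z axes, in that order (R = Rz(yaw) Ry(pitch) Rx(roll)).
In Python, from cell import arm gives the robot as it stands.
- The arm moves only by the tool apply_moves, never from a script. Its argument "deltas" is text: rows parted by semicolons, each of 6 numbers parted by spaces: the shift along the tool's x, y, z in mm, then the turn, a rotation vector about the tool's x, y, z in rad. A call has 1 to 20 rows; each row is the pose to reach, as a shift and turn from the pose commanded when the call began, along the tool's axes at that moment; what a row does not reach only later rows make up. A row lasts 1/12 s, in which the tool goes at most 41.7 mm and 7.16 degrees, less where a joint would pass 70% of its speed; a pose out of reach is approached as far as the arm can. A call with a gripper value outside its range is refused whole. "claw" is the opening in per cent of the stroke, from 0 (shut) to 100 (fully open), set as the call begins (left out, the last holds). The fingers move at their own pace and stop on an object; "newtons" is the grip in N (left out, the last holds). Time passes only in rows, so rows that repeat a pose let the fingers close. It gives the time, the measured TCP pose, the force, the opening and the grip force at its end, in the units of the state.
- arm.observe(): the state, without advancing time (a new reading comes with each control period).
- arm.camera(name): name is "side" or "top" or "wrist"; returns (picture, depth): 420x560x3 uint8, red, green, blue; 420x560 float32, mm along the optical axis (not along the pixel's ray), 0 where there is no reading.
- arm.get_calibration(name): a dict with "fovy" (degrees; the focal length in pixels is half the picture's height over the tangent of half this angle, whatever the lens; pixels are square), "cx", "cy" (the principal point, pixels), "eye" and "orientation" of the camera in the world; the wrist camera has in their place "hand_eye" (4x4, takes a point from camera to tool coordinates, whose origin is the TCP and whose axes are the flange's). Camera axes: x right, y down, z forward; pixel columns grow to the right and rows downward; lengths in mm; the calibration is good to about 2 mm. The wrist camera is an equidistant fisheye: a pixel r from the principal point sees the ray r / f radians off the axis. A picture is of the moment at which its call begins: read the wrist's pose just before it. get_calibration takes no time and is no camera call.
- arm.hand_in(): hands the job in; it is judged then, once.
Trained networks look in the newest picture that a camera, given by its name, has taken for a name from the list of things; names that differ only in an ending like _2 or _b are one class to them, and where a whole thing is asked for, a point or a joint stands for the part that bears it (a point fixed in the world has none). Each returns a list of dicts, best first, with "p" (0 to 1); they miss things now and then, are a little off and sometimes report something else, mostly with a low value. They report only what shows in the picture. A call takes as long as a camera call.
- arm.silhouettes(camera, thing): "mask" (420x560 bool, what is visible of it) and "centre" ([column, row] in pixels, amid what is visible of it).
- arm.pinpoint(camera, thing): "centre" ([column, row] in pixels: a listed point, or the origin of a listed thing).
The state is a dict: "time_s": time; "q": joint angles; "dq": joint speeds; "tau": joint torques, N m; "tcp_pos": TCP position; "eef_rot": TCP orientation; "wrist_force": force on the tool from outside, world axes, zero at the start; "wrist_torque": the same for the moment, N m; "gripper_width": finger opening in mm; "finger_force": force on a finger pad.
Only numpy, scipy, OpenCV 4.12 (cv2) and the standard library are available. Lean on these libraries where they do the work, as an engineer would, in place of code of your own. Each camera call takes 0.05 s, during which the arm holds its last target. There are 200 camera calls.

## Working session

There is one attempt and no reset: what is moved stays moved. The work goes in short steps, Python scripts to look and compute and a tool call to move; the robot and the scene stay as the last step left them, time stands still between calls to the robot, and variables do not carry over. Pictures are saved under pics/ and viewed, at most 10 in all, crops included, and the job is handed in when it is done.

Besides the shell and the picture viewer there is one more tool, called in YAML: its name, and indented under it one key for each argument. apply_moves: Moves the arm, as the interface text tells. Its arguments: {"type":"object","properties":{"deltas":{"type":"string"},"claw":{"type":"number"},"newtons":{"type":"number"}},"required":["deltas"]}

```bash
mkdir -p pics; ls; cat > h.py <<'E'
import numpy as np, cv2
from cell import arm
from scipy.spatial.transform import Rotation as R
E
python3 - <<'E'
from h import *
s=arm.observe();print(s['time_s'],s['tcp_pos'],s['eef_rot'],s['gripper_width'])
ims=[]
for c in ('side','top'):
    im,d=arm.camera(c);np.savez(f'{c}.npz',im=im,d=d);ims.append(im)
    k=arm.get_calibration(c);print(c,k)
    for t in ('blue_tab_grip','blue_latch_grip','blue_case'):
        print(t,[(np.round(r['centre']),round(r['p'],2)) for r in arm.pinpoint(c,t)])
cv2.imwrite('pics/a.png',cv2.resize(np.vstack(ims)[:,:,::-1],(400,600)))
cv2.imwrite('pics/top.png',ims[1][:,:,::-1])
E
```

```text
pics
0.0 [278.86361793 558.76593522 230.52362271] [-3.13999873e+00  1.60997979e-04  2.67872138e+00] 85.68255354278988
side {'fovy': 48.64322755639998, 'cx': 279.96995195095707, 'cy': 203.2904861322075, 'eye': array([1037.45996258, -418.59772277,  792.83021045]), 'orientation': array([-2.3986063 , -0.01500844,  0.86354477])}
blue_tab_grip [(array([346., 152.]), 0.77)]
blue_latch_grip [(array([317., 154.]), 0.62)]
blue_case [(array([327., 195.]), 0.98)]
top {'fovy': 52.565290551782155, 'cx': 276.40616717594094, 'cy': 207.84874686909433, 'eye': array([420.38562148,  16.84951025, 949.54594434]), 'orientation': array([-3.01052137,  0.01320337, -1.57453221])}
blue_tab_grip [(array([184., 210.]), 0.65)]
blue_latch_grip [(array([211., 221.]), 0.93)]
blue_case [(array([220., 205.]), 0.55)]
```

View pics/top.png

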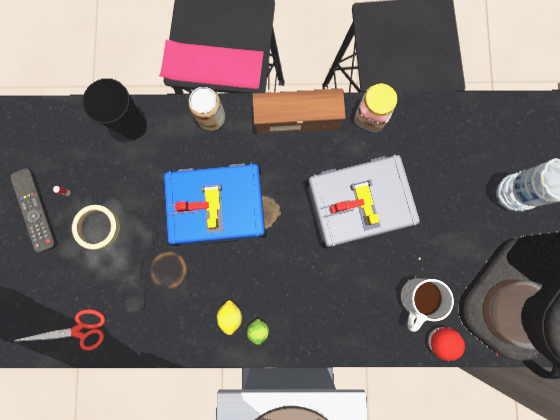

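View pics/a.png

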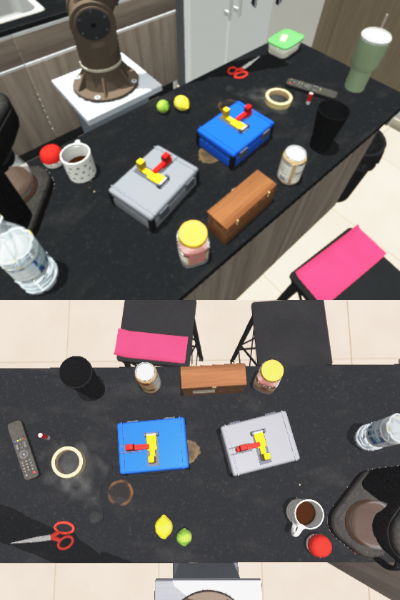

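The top view shows the blue case at about (213,204), its red tab grip at (182,207) and its yellow latch grip at (212,222). The grey case is clear of it, at (362,200). Next I fit the case pose from the depth.

```bash
cat >> h.py <<'E'
def cloud(c,im,d):
    k=arm.get_calibration(c);f=210/np.tan(np.radians(k['fovy']/2))
    v,u=np.mgrid[:420,:560]
    P=np.stack([(u-k['cx'])/f*d,(v-k['cy'])/f*d,d],-1)
    return P@R.from_euler('xyz',k['orientation']).as_matrix().T+k['eye']
def fit(c,im,d):
    P=cloud(c,im,d);h=cv2.cvtColor(im,cv2.COLOR_RGB2HSV)
    H,S,V=[h[...,i].astype(int) for i in range(3)]
    ok=(d>0)&(S>120)&(V>60)
    lid=ok&(abs(H-108)<14)&(abs(P[...,2]-75)<10)
    n,L,st,_=cv2.connectedComponentsWithStats(cv2.morphologyEx(lid.astype(np.uint8),cv2.MORPH_CLOSE,np.ones((25,25))))
    lid=lid&(L==1+st[1:,4].argmax())
    X=P[lid];r=cv2.minAreaRect(X[:,:2].astype(np.float32));print(c,'lid',r,X[:,2].mean())
    near=np.linalg.norm(P[...,:2]-np.array(r[0]),axis=-1)<110
    for n,m in (('red',(H<8)|(H>172)),('yel',abs(H-27)<8)):
        g=ok&near&m&(P[...,2]>106)
        print(n,g.sum(),P[g].mean(0).round(1),P[g].max(0).round(),P[g].min(0).round())
E
python3 - <<'E'
from h import *
for c in ('top','side'):
    z=np.load(c+'.npz');fit(c,z['im'],z['d'])
E
```

```text
top lid ((547.9613647460938, 160.3175811767578), (152.24453735351562, 202.2294158935547), 5.238015651702881) 74.97711529986474
red 81 [536.4 216.6 115.1] [544. 228. 120.] [529. 207. 107.]
yel 87 [502.8 155.6 114.5] [511. 165. 118.] [493. 147. 108.]
side lid ((549.6748046875, 158.72451782226562), (152.47796630859375, 205.7585906982422), 5.185288906097412) 73.58686007126843
red 56 [541.9 215.  113.1] [548. 229. 117.] [533. 205. 106.]
yel 63 [505.9 152.7 111.7] [514. 162. 116.] [495. 146. 106.]
```

apply_moves:
  deltas: "-386 -192 30 0 0 1.017;-386 -192 30 0 0 1.017;-386 -192 30 0 0 1.017;-386 -192 30 0 0 1.017;-386 -192 30 0 0 1.017;-386 -192 30 0 0 1.017;-386 -192 30 0 0 1.017;-386 -192 30 0 0 1.017;-386 -192 30 0 0 1.017;-386 -192 30 0 0 1.017;-386 -192 30 0 0 1.017;-386 -192 30 0 0 1.017;-386 -192 30 0 0 1.017;-386 -192 30 0 0 1.017;-386 -192 30 0 0 1.017;-386 -192 30 0 0 1.017"
  claw: 70
  newtons: 40

```text
time_s: 1.73
tcp_pos: [537.9, 216.7, 201.4]
eef_rot: [-3.141, -0.001, 1.664]
wrist_force: [0.2, 0.5, -0.2]
gripper_width: 59.7
finger_force: 0.0
```

```bash
cat >> h.py <<'E'
def wrist(name,things):
    s=arm.observe();T=np.eye(4);T[:3,:3]=R.from_euler('xyz',s['eef_rot']).as_matrix();T[:3,3]=s['tcp_pos']
    print(round(s['time_s'],2),s['tcp_pos'].round(1),s['eef_rot'].round(3),s['q'].round(2),s['gripper_width'])
    im,d=arm.camera('wrist');k=arm.get_calibration('wrist');f=210/np.tan(np.radians(k['fovy']/2));M=T@k['hand_eye']
    def ray(u,v):
        x,y=np.subtract((u,v),(k['cx'],k['cy']));r=np.hypot(x,y);a=r/f
        return M[:3,:3]@np.array([np.sin(a)*x/r,np.sin(a)*y/r,np.cos(a)])
    for t,z in things:
        for e in arm.pinpoint('wrist',t):
            w=ray(*e['centre']);print(t,e['p'],np.round(e['centre']),(M[:3,3]+w*(z-M[2,3])/w[2]).round(1))
    cv2.imwrite(f'pics/{name}.png',im[:,:,::-1])
E
python3 -c "
from h import *
wrist('w1',[('blue_tab_grip',102),('blue_latch_grip',101),('blue_case',0)])"
```

```text
1.73 [537.9 216.7 201.4] [-3.141e+00 -1.000e-03  1.664e+00] [-0.73  0.4   0.35  1.75 -0.16  1.03 -0.23] 59.69824958448944
blue_tab_grip 0.9 [282. 209.] [535.8 218.2 102. ]
blue_latch_grip 0.74 [235. 273.] [501.8 158.3 101. ]
blue_case 0.67 [291. 235.] [550.3 159.8   0. ]
```

View pics/w1.png

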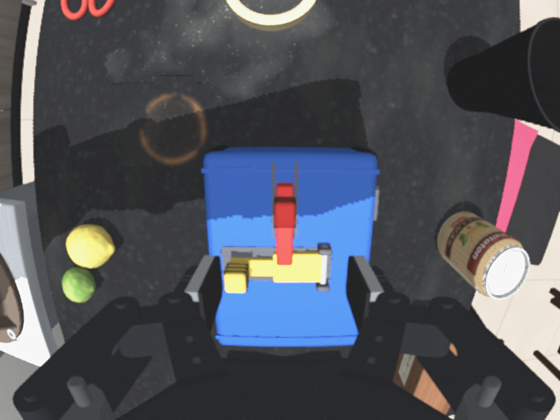

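The wrist view shows the red tab grip at (285,208), midway between the fingers. The latch grip is at (236,276). I'll descend and grip the tab.

apply_moves:
  deltas: "0 0 35 0 0 0;0 0 70 0 0 0;0 0 95 0 0 0;0 0 108 0 0 0;0 0 115 0 0 0;0 0 115 0 0 0;0 0 115 0 0 0"

```text
time_s: 2.52
tcp_pos: [539.1, 215.3, 86.8]
eef_rot: [3.141, -0.0, 1.662]
wrist_force: [0.1, -0.5, 0.5]
gripper_width: 59.5
finger_force: 0.0
```

apply_moves:
  deltas: "0 0 0 0 0 0;0 0 0 0 0 0;0 0 0 0 0 0;0 0 0 0 0 0;0 0 0 0 0 0;0 0 0 0 0 0;0 0 0 0 0 0;0 0 0 0 0 0"
  claw: 0
  newtons: 30

```text
time_s: 3.18
tcp_pos: [538.7, 215.3, 87.3]
eef_rot: [3.141, -0.001, 1.662]
wrist_force: [-3.1, -0.7, 7.4]
gripper_width: 15.6
finger_force: 30.5
```

apply_moves:
  deltas: "5 0 0 0 0 0;10 0 0 0 0 0;15 0 0 0 0 0;20 0 0 0 0 0;23 0 0 0 0 0;25 0 0 0 0 0;25 0 0 0 0 0;25 0 0 0 0 0"

```text
time_s: 3.85
tcp_pos: [536.8, 236.5, 87.3]
eef_rot: [-3.141, 0.003, 1.659]
wrist_force: [-3.0, -10.9, 10.6]
gripper_width: 15.5
finger_force: 31.1
```

apply_moves:
  deltas: "2 0 0 0 0 0;4 0 0 0 0 0;5 0 0 0 0 0;5 0 0 0 0 0"

```text
time_s: 4.18
tcp_pos: [536.8, 236.8, 87.2]
eef_rot: [-3.14, 0.008, 1.656]
wrist_force: [-2.6, -23.1, 15.6]
gripper_width: 15.6
finger_force: 31.9
```

The tab has reached its end stop: the force went up and it stopped moving. I'll take the load off, open the fingers and rise.

apply_moves:
  deltas: "-7 0 0 0 0 0;-7 0 0 0 0 0"

```text
time_s: 4.35
tcp_pos: [536.9, 235.8, 87.3]
eef_rot: [3.142, 0.001, 1.659]
wrist_force: [-3.1, -1.9, 5.9]
gripper_width: 15.4
finger_force: 30.6
```

apply_moves:
  deltas: "0 0 0 0 0 0;0 0 0 0 0 0;0 0 0 0 0 0;0 0 0 0 0 0;0 0 0 0 0 0;0 0 -20 0 0 0;0 0 -55 0 0 0;0 0 -90 0 0 0;0 0 -110 0 0 0;0 0 -110 0 0 0"
  claw: 60

```text
time_s: 5.18
tcp_pos: [539.2, 239.0, 201.2]
eef_rot: [3.134, -0.003, 1.662]
wrist_force: [0.7, -0.0, 0.2]
gripper_width: 51.2
finger_force: 0.0
```

```bash
python3 -c "
from h import *
wrist('w2',[('blue_tab_grip',102),('blue_latch_grip',101),('blue_case',0)])
print(arm.observe()['wrist_force'])"
```

```text
5.18 [539.2 239.  201.2] [ 3.134e+00 -3.000e-03  1.662e+00] [-0.76  0.41  0.36  1.73 -0.16  1.02 -0.26] 51.2026905383841
blue_tab_grip 0.78 [278. 212.] [534.7 237.9 102. ]
blue_latch_grip 0.79 [235. 297.] [503.7 158.3 101. ]
[-0.14344135 -0.21486642  0.33917192]
```

View pics/w2.png

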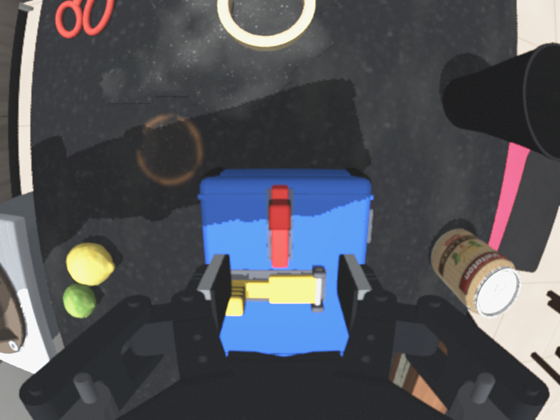

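The nose at (280,265) now stops short of the latch arm, and the grips are at (280,210) and (235,297). Next I move over the latch grip and turn the tool by a quarter turn.

apply_moves:
  deltas: "-80 -42 0 0 0 -1.571;-80 -42 0 0 0 -1.571;-80 -42 0 0 0 -1.571;-80 -42 0 0 0 -1.571;-80 -42 0 0 0 -1.571;-80 -42 0 0 0 -1.571;-80 -42 0 0 0 -1.571;-80 -42 0 0 0 -1.571;-80 -42 0 0 0 -1.571;-80 -42 0 0 0 -1.571;-80 -42 0 0 0 -1.571;-80 -42 0 0 0 -1.571;-80 -42 0 0 0 -1.571;-80 -42 0 0 0 -1.571;-80 -42 0 0 0 -1.571;-80 -42 0 0 0 -1.571"

```text
time_s: 6.72
tcp_pos: [501.7, 154.3, 195.6]
eef_rot: [-3.141, -0.001, -3.053]
wrist_force: [-0.6, 0.4, -0.1]
gripper_width: 51.2
finger_force: 0.0
```

```bash
python3 -c "
from h import *
wrist('w3',[('blue_latch_grip',101)])"
```

```text
6.72 [501.7 154.3 195.6] [-3.141e+00 -1.000e-03 -3.053e+00] [-0.44  0.31  0.05  1.87 -0.02  0.97  1.28] 51.19521267161076
blue_latch_grip 0.58 [286. 212.] [499.8 155.7 101. ]
```

apply_moves:
  deltas: "-1 0 35 0 0 0;-1 0 70 0 0 0;-1 0 95 0 0 0;-1 0 107 0 0 0;-1 0 111 0 0 0;-1 0 111 0 0 0;-1 0 111 0 0 0"

```text
time_s: 7.4
tcp_pos: [503.6, 154.9, 86.0]
eef_rot: [3.141, 0.001, -3.051]
wrist_force: [0.5, -0.1, 0.9]
gripper_width: 51.0
finger_force: 0.0
```

apply_moves:
  deltas: "0 0 0 0 0 0;0 0 0 0 0 0;0 0 0 0 0 0;0 0 0 0 0 0;0 0 0 0 0 0;0 0 0 0 0 0;0 0 0 0 0 0;0 0 0 0 0 0"
  claw: 0
  newtons: 25

```text
time_s: 8.07
tcp_pos: [503.6, 155.9, 86.5]
eef_rot: [3.14, 0.002, -3.05]
wrist_force: [-1.7, 3.8, 7.8]
gripper_width: 17.0
finger_force: 30.3
```

apply_moves:
  deltas: "-2 0 -7 0 0 0;-5 0 -14.5 0 0 0;-9 0 -21 0 0 0;-13 0 -28 0 0 0;-18 0 -34 0 0 0;-23 0 -39 0 0 0;-29 0 -44 0 0 0;-36 0 -48 0 0 0;-36 0 -48 0 0 0;-36 0 -48 0 0 0"

```text
time_s: 8.9
tcp_pos: [538.4, 159.0, 134.0]
eef_rot: [3.14, -0.001, -3.05]
wrist_force: [-3.2, 2.7, 3.4]
gripper_width: 17.0
finger_force: 26.6
```

apply_moves:
  deltas: "-7 0 -4 0 0 0;-14 0 -6.5 0 0 0;-21 0 -8.5 0 0 0;-29 0 -10 0 0 0;-35 0 -11 0 0 0;-40 0 -11 0 0 0;-45 0 -10.5 0 0 0;-45 0 -10.5 0 0 0;-45 0 -10.5 0 0 0"

```text
time_s: 9.65
tcp_pos: [583.6, 163.1, 144.3]
eef_rot: [3.14, 0.0, -3.05]
wrist_force: [-3.0, 4.6, 3.3]
gripper_width: 17.4
finger_force: 25.7
```

```bash
python3 - <<'E'
from h import *
im,d=arm.camera('side');cv2.imwrite('pics/s2.png',cv2.resize(im[60:270,190:470,::-1],None,fx=2.5,fy=2.5))
E
```

```text
(no output)
```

View pics/s2.png

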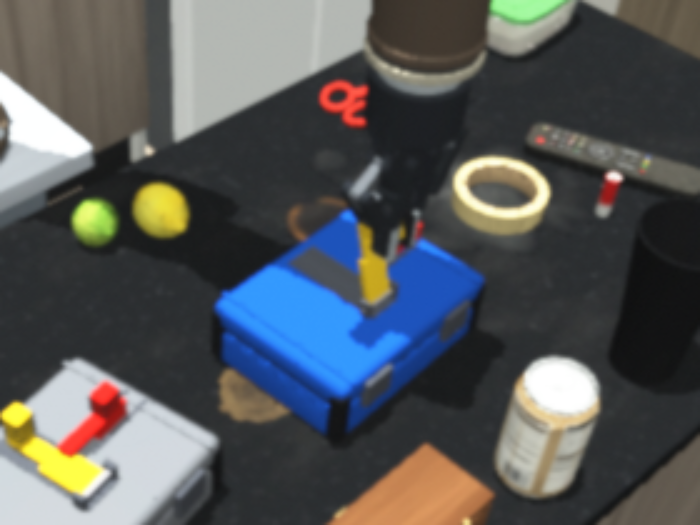

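The latch stands up between the fingers: its hinge is at (375,300) and its grip is at about (370,240). I'll open and rise.

apply_moves:
  deltas: "0 0 0 0 0 0;0 0 0 0 0 0;0 0 0 0 0 0;0 0 0 0 0 0;0 0 0 0 0 0;0 0 -15 0 0 0;0 0 -45 0 0 0;0 0 -80 0 0 0;0 0 -115 0 0 0;0 0 -130 0 0 0;0 0 -130 0 0 0;0 0 -130 0 0 0"
  claw: 55

```text
time_s: 10.7
tcp_pos: [584.2, 161.9, 274.7]
eef_rot: [3.141, 0.002, -3.051]
wrist_force: [0.1, 0.8, -1.4]
gripper_width: 47.1
finger_force: 0.0
```

```bash
python3 - <<'E'
from h import *
im,d=arm.camera('side');cv2.imwrite('pics/s3.png',cv2.resize(im[60:270,190:470,::-1],None,fx=2.5,fy=2.5))
P=cloud('side',im,d);h=cv2.cvtColor(im,cv2.COLOR_RGB2HSV).astype(int)
near=(np.linalg.norm(P[...,:2]-[548.5,159],axis=-1)<110)&(d>0)&(h[...,1]>120)
for m in (abs(h[...,0]-27)<8,(h[...,0]<8)|(h[...,0]>172)):
    g=P[near&m&(P[...,2]>78)];Q=(g-[548.5,159,0])@R.from_euler('z',.091).as_matrix()
    for a in range(80,190,15):
        q=Q[(Q[:,2]>=a)&(Q[:,2]<a+15)]
        if len(q): print(a,len(q),q.mean(0).round())
E
```

```text
80 44 [28.  1. 90.]
95 59 [ 25.  -3. 103.]
110 73 [ 19.   2. 117.]
125 38 [ 16.  -1. 132.]
140 23 [ 16.  -7. 149.]
155 135 [ 24.  -3. 163.]
170 18 [ 33.  -1. 171.]
80 46 [ 2. 72. 87.]
95 22 [  3.  79. 102.]
110 46 [ -2.  78. 114.]
140 1 [ 36.  -8. 153.]
```

View pics/s3.png

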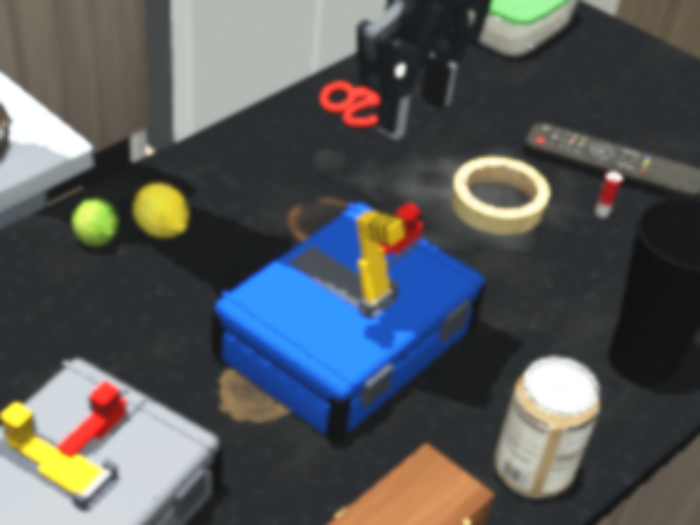

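The latch stands almost upright at about 1.3 rad, with its grip at (385,225). The tab is at case y of about 78 mm, which is its end of travel, and the gripper is clear.

```bash
python3 -c "
from h import *
print(arm.hand_in())"
```

```text
the job is handed in; nothing more can be done
None
```

The blue case is unlocked and handed in: the red tab is slid to its end stop, the yellow latch stands at about 1.3 rad, and the gripper is clear; the hand-in returned no verdict.

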